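# Open the touch-latch spice cupboard without gripping

### The job

Press the blue door of the little spice cupboard near its free edge so that the touch catch lets go and the door springs ajar by itself, then take the finger away. Then put a fingertip behind the ajar door and push it wide open, square to the cupboard front or a little beyond, and come clear. Do not grip the door, and leave the sugar pot, the tin and the tumbler where they stand.

Things in the scene. Friction and masses are not known exactly. Their poses are not given: they have to be found in the camera images.
- cupboard: Beech countertop spice cupboard, fixed: carcass 160 mm deep (its x), 204 mm wide (its y), 190 mm high (z). Origin: underside, middle of the carcass. -x points out of the front (the door side), +y to the hinge side, z up. The carcass front edge lies at x = -80 mm; the shut door covers it with a 6 mm gap behind it. Nothing stands on top.
- door (a joint): Door angle, rad: 0 shut, positive open, 1.9 at most; no handle. It can be pushed in to -0.03 (firm stop). The catch trips when it is pushed in past about -0.015 (2.5 mm at the press point, 3 to 4 N); on letting go the door springs out to about 0.55 to 0.65 and stays there. The hinge is slightly stiff (0.06 N m), so the door stays wherever it is left.
- door_hinge (a point): Top end of the door's upright hinge line, 188 mm above the counter, in the cupboard frame at x = -86, y = +100 mm. The door's inner face passes through this line. The door, blue outside and beech inside, is 200 mm wide, 16 mm thick, spans 8 to 188 mm above the counter and, shut, runs from the hinge to the cupboard's -y.
- door_press (a point): Point on the outer blue face of the door near its free edge, a good place to press (towards the cupboard's +x): 165 mm from the hinge line and 25 mm below the door's top edge. It moves with the door.
- catch_arm (a joint): Angle in rad of the sprung steel arm that throws the door ajar: 0 latched, about 0.55 once the catch has let go. It turns about the door hinge line, low behind the door (42 to 54 mm above the counter, 165 mm long). Keep fingers above 80 mm over the counter and they never meet it.
- sugar_pot: Closed white ceramic sugar pot with blue lid, 90 mm across, 100 mm high, loose; origin under its middle.
- tin_box: Lidded red tin with brass lid, 79 x 109 mm, 68 mm high, loose; origin under its middle.
- tumbler: Squat green glass tumbler, 76 mm across, 80 mm high, loose; origin under its middle.

How it is judged (in metres and radians):
On the way, in this order (a step that is already met when the one before it is completed fails the run):
1. the catch has let go and the door has sprung ajar, with the finger off it (value of joint each of catch_arm, door above 0.4 rad and value of joint door below 1 rad and contact force between the fingers and door_c0 below 0.2 N and contact force between the fingers and door_c1 below 0.2 N), for 0.2 s.
2. the door is pushed wide open (value of joint door above 1.4 rad), for 0.1 s.
At the end, for the whole second after the job is handed in: The catch arm is out, the door stands still at 1.4 rad (80 degrees) open or more, and the pot, tin and tumbler are within 20 mm of where they stood (value of joint door above 1.4 rad and value of joint catch_arm above 0.4 rad and velocity of joint door between -0.05 and 0.05 rad/s and distance of each of sugar_pot, tin_box, tumbler from where it was at the start of the episode below 0.02 m); the robot touches nothing.
It fails at once if the door is gripped between the fingers (over 8 N on its front and back faces at once) (contact force between the fingers and door_c0 above 8 N and contact force between the fingers and door_c1 above 8 N).
It fails at once if the pot, tin or tumbler is lifted, tipped or shifted by more than 20 mm (distance of any of sugar_pot, tin_box, tumbler from where it was at the start of the episode above 0.02 m or angle between any of sugar_pot, tin_box, tumbler's own z axis and vertical above 0.4 rad).
It also fails if it takes over 48 s, if anything falls off the work surface, if the arm or the gripper's body presses on something with over 40 N, if the wrist force passes 120 N, or if a joint passes its speed limit or range.

### The arm

A 6-joint arm with a two-finger parallel gripper is mounted at the origin on the work surface. World frame = base frame: x ahead of the robot, y to its left, z up, the work surface at z = 0. Lengths are in mm, angles in rad, forces in N, time in s.
With the tool pointing down it reaches from about 275 to 1000 mm from the base axis. Payload 8.4 kg.
Tool frame: the origin (TCP) lies at the very end of the fingers, on their centre line; the grasp point (between the pads) lies r.hold_point_z behind it (r.hold_point_z is the distance from the TCP to the grasp point, in mm); x points along the fingers, z is the direction in which the jaws open and shut, and the axes are right-handed (so a half turn about x gives the same grasp; the last joint's range is limited). The gripper opens to 85 mm and grips with 20 to 120 N. Pads are 22 mm wide; open, the fingers measure 114 mm over their backs; the gripper's body (76 mm by 85 mm) begins 54 mm behind the grasp point. The pads swing forward as they close: fully open they stand 13 mm farther back than shut.
Start: joints at [-1.242, 0.353, 1.633, -0, 1.155, -0.002], TCP at [202.998, -591.117, 231.281] pointing down, gripper open.
Joint ranges: [-2.63, 2.63], [-0.92, 2.1], [0.06, 2.66], [-1.3, 4.44], [0, 2.69], [-3.02, 3.02]. Speed limits (rad/s): [2.22, 2.22, 2.79, 3.14, 3.14, 3.14].

### API

Orientations are given as [roll, pitch, yaw] about the fixed x, y, z axes, in that order (R = Rz(yaw) Ry(pitch) Rx(roll)).
In Python, from rig import r gives the robot as it stands.
- The arm moves only by the tool jog_arm, never from a script. Its argument "series" is a list of rows, each a list of 7 numbers: the turn, a rotation vector about the tool's x, y, z in degrees, then the shift along the tool's x, y, z in cm, then the opening, from 0 (shut) to 1 (fully open). In form: [[wx, wy, wz, tx, ty, tz, fingers], ...]. A call has 1 to 20 rows; each row shifts and turns the commanded pose from where the row before left it, along the tool's axes as they then stand; what a row does not reach is not made up. A row lasts 1/10 s, in which the tool goes at most 50 mm and 8.59 degrees, less where a joint would pass 70% of its speed; a pose out of reach is approached as far as the arm can. A call with a gripper value outside its range is refused whole. The fingers move at their own pace and stop on an object; "force" is the grip in N (left out, the last holds). Time passes only in rows, so rows that do not move let the fingers close. It gives the time, the measured TCP pose, the force and the opening at its end, in the units of the state.
- r.sense(): the state, without advancing time (a new reading comes with each control period).
- r.grab_frame(name): name is "scene" or "top" or "wrist"; returns (picture, depth): 420x560x3 uint8, red, green, blue; 420x560 float32, mm along the optical axis (not along the pixel's ray), 0 where there is no reading.
- r.get_calibration(name): a dict with "mtx" (3x3 intrinsics, pixels), "position" and "rotation" of the camera in the world; the wrist camera has in their place "mount" (4x4, takes a point from camera to tool coordinates, whose origin is the TCP and whose axes are the tool frame's). Camera axes: x right, y down, z forward; pixel columns grow to the right and rows downward; lengths in mm; the calibration is good to about 2 mm. The wrist camera is an equidistant fisheye: a pixel r from the principal point sees the ray r / f radians off the axis. A picture is of the moment at which its call begins: read the wrist's pose just before it. get_calibration takes no time and is no camera call.
- r.sign_off(): hands the job in, once; it reports no verdict.
The state is a dict: "clock": time; "qpos": joint angles; "qvel": joint speeds; "joint_efforts": joint torques, N m; "eef_pos": TCP position; "tcp_rot": TCP orientation; "contact_force": force on the tool from outside, world axes, zero at the start; "wrist_torque": the same for the moment, N m; "opening": opening from 0.0 (shut) to 1.0 (fully open).
Only numpy, scipy, OpenCV 4.12 (cv2) and the standard library are available. Lean on these libraries where they do the work, as an engineer would, in place of code of your own. Each camera call takes 0.05 s, during which the arm holds its last target.

## Working session

There is one attempt and no reset: what is moved stays moved. The work goes in short steps, Python scripts to look and compute and a tool call to move; the robot and the scene stay as the last step left them, time stands still between calls to the robot, and variables do not carry over. Pictures are saved under pics/ and viewed, and the job is handed in when it is done.

Besides the shell and the picture viewer there is one more tool, called after ">>>" in YAML: its name, and indented under it one key for each argument. jog_arm: Moves the arm, as the interface text tells. Its arguments: {"type":"object","properties":{"series":{"type":"array"},"force":{"type":"number"}},"required":["series"]}

```bash
mkdir -p pics; ls
python3 - <<'E'
from rig import r
import cv2,numpy as np
print(r.sense(), r.hold_point_z)
for n in ["scene","top"]:
    p,d=r.grab_frame(n); cv2.imwrite(f"pics/{n}0.png",p[:,:,::-1]); np.save(f"pics/{n}0.npy",d); np.save(f"pics/{n}0rgb.npy",p)
for n in ["scene","top","wrist"]: print(n,r.get_calibration(n))
E
```

```text
pics
{'clock': 0.0, 'qpos': array([-1.24239645e+00,  3.53678654e-01,  1.63414921e+00,  9.77224794e-06,
        1.15521288e+00, -2.37553431e-03]), 'qvel': array([-5.00546507e-04, -2.09081103e-04,  2.01960535e-03,  1.44798728e-03,
       -1.32283614e-03,  2.18518854e-05]), 'joint_efforts': array([-5.02674138e-04, -6.05252624e+01, -3.42070234e+01,  1.36194194e-04,
        9.25764354e-03,  6.90730673e-06]), 'eef_pos': array([ 202.84414624, -590.64802481,  230.53618717]), 'tcp_rot': array([3.13304721, 1.56934821, 1.89302234]), 'contact_force': array([-0.8237082 , -0.28062344, -0.58663686]), 'wrist_torque': array([-0.03934207, -0.02158458, -0.01248481]), 'opening': 1.0000923739586907} 18.700000000000003
scene {'mtx': array([[546.51056924,   0.        , 277.61601859],
       [  0.        , 546.51056924, 200.00798326],
       [  0.        ,   0.        ,   1.        ]]), 'position': array([-64.38602839, 661.62151029, 930.8658857 ]), 'rotation': array([-2.2943038 , -0.01290754, -2.37216417])}
top {'mtx': array([[419.5140862 ,   0.        , 277.05836333],
       [  0.        , 419.5140862 , 211.07897209],
       [  0.        ,   0.        ,   1.        ]]), 'position': array([374.36896021,  -2.37208108, 876.98011827]), 'rotation': array([-2.90356017e+00,  1.45961223e-03, -1.50868131e+00])}
wrist {'mtx': array([[325.1922621 ,   0.        , 284.74950095],
       [  0.        , 325.1922621 , 209.81413676],
       [  0.        ,   0.        ,   1.        ]]), 'mount': array([[-5.81500432e-05, -2.61332021e-01,  9.65248969e-01,
        -1.43048044e+02],
       [ 9.06816302e-04, -9.65248587e-01, -2.61331863e-01,
         6.52521494e+01],
       [ 9.99999587e-01,  8.60107041e-04,  2.93109384e-04,
         4.24253096e-01],
       [ 0.00000000e+00,  0.00000000e+00,  0.00000000e+00,
         1.00000000e+00]])}
```

View pics/scene0.png

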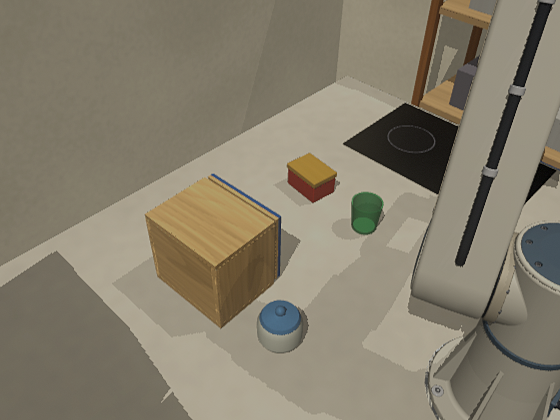

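View pics/top0.png

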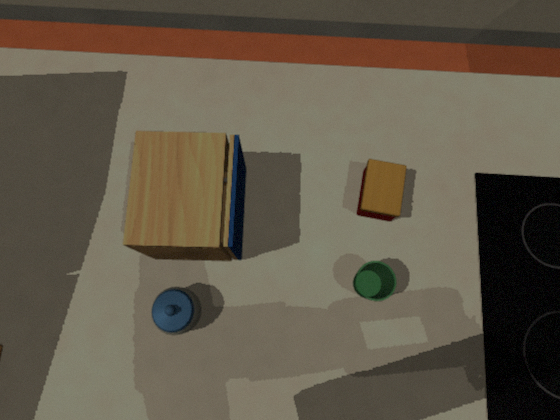

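The scene view shows the cupboard with its blue door at about (245,225). The pot is at (280,325), the tin at (312,175) and the tumbler at (367,212). In the top view the door runs from (237,138) to (238,258) and faces right (world -y). The pot is at (174,310), the tin at (382,190) and the tumbler at (375,281). Next I'll measure them.

```bash
cat > h.py <<'E'
import numpy as np,cv2
from scipy.spatial.transform import Rotation as R
from rig import r
def cloud(n,d):
    c=r.get_calibration(n); K=c["mtx"]; v,u=np.mgrid[:420,:560]
    P=np.dstack([(u-K[0,2])/K[0,0]*d,(v-K[1,2])/K[1,1]*d,d])
    return P@R.from_euler('xyz',c["rotation"]).as_matrix().T+c["position"]
E
python3 - <<'E'
from h import *
np.set_printoptions(precision=1,suppress=True)
for n in ["top","scene"]:
    d=np.load(f"pics/{n}0.npy"); p=np.load(f"pics/{n}0rgb.npy"); W=cloud(n,d)
    print(n,"table",W[150,330] if n=="top" else W[300,340])
    def hsv(): return cv2.cvtColor(p,cv2.COLOR_RGB2HSV)
    H=hsv(); 
    # cupboard top z~190
    z=W[...,2]
    m=(abs(z-190)<4)&(W[...,1]>0)&(d>0)
    m&=(W[...,0]>250)
    wood=m&(H[...,0]<30)&(H[...,1]>70)
    rect=cv2.minAreaRect(W[wood][:,:2].astype(np.float32)); print("wood",wood.sum(),np.median(z[wood]),rect, cv2.boxPoints(rect))
    blue=(H[...,0]>95)&(H[...,0]<130)&(H[...,1]>120)&(d>0)
    b=blue&(abs(z-187)<5); 
    if b.sum()>5:
        rect=cv2.minAreaRect(W[b][:,:2].astype(np.float32)); print("doortop",b.sum(),np.median(z[b]),rect,cv2.boxPoints(rect))
    t=(H[...,0]>12)&(H[...,0]<30)&(abs(z-68)<5); 
    f=lambda m:(m.sum(),W[m].mean(0),cv2.minAreaRect(W[m][:,:2].astype(np.float32)))
    print("tin",f(t&(W[...,1]<0)&(H[...,1]>150)))
    g=(H[...,0]>50)&(H[...,0]<90)&(H[...,1]>90)&(d>0)
    print("tumbler",f(g), "rim",f(g&(z>70)))
    print("pot",f(blue&(z<130)&(z>70)))
E
```

```text
top table [733.  -96.8   2. ]
wood 11154 190.3800428913318 ((572.6729125976562, 177.45468139648438), (204.90003967285156, 174.3667755126953), 2.1197187900543213) [[467.1 260.8]
 [473.5  86.5]
 [678.3  94.1]
 [671.8 268.4]]
doortop 562 188.33578960978423 ((575.7315673828125, 85.76512145996094), (199.68576049804688, 8.493491172790527), 1.8293507099151611) [[475.8  86.8]
 [476.1  78.3]
 [675.7  84.7]
 [675.4  93.2]]
tin (np.int64(1966), array([ 632. , -199.2,   68.3]), ((632.8866577148438, -199.73599243164062), (76.91559600830078, 108.52532958984375), 82.27632141113281))
tumbler (np.int64(3583), array([ 450.9, -388.7,   16.1]), ((474.8675842285156, -245.21185302734375), (660.1555786132812, 505.2142028808594), 84.52316284179688)) rim (np.int64(274), array([ 448. , -183.8,   78.7]), ((469.4742736816406, -65.29934692382812), (312.6795959472656, 72.2633285522461), 78.29955291748047))
pot (np.int64(1031), array([425.6, 157.4,  87. ]), ((488.18939208984375, 123.5162582397461), (90.57846069335938, 352.175537109375), 63.25199508666992))
scene table [342.2  32.8  -1.5]
wood 6130 189.529923447598
[... 270 characters left out ...]
0156), 2.145623207092285) [[475.2  86.9]
 [475.5  78.1]
 [675.8  85.6]
 [675.5  94.4]]
tin (np.int64(826), array([ 637.7, -225.5,   67.3]), ((712.5640258789062, -629.1123657226562), (123.35576629638672, 984.5393676757812), 10.58073902130127))
tumbler (np.int64(605), array([ 431.9, -173.6,   48.5]), ((323.9868469238281, -431.5895080566406), (628.638671875, 77.4410400390625), 64.4538803100586)) rim (np.int64(154), array([ 436.7, -173.8,   77.4]), ((443.98675537109375, -180.4643096923828), (72.9350814819336, 76.24873352050781), 55.31318664550781))
pot (np.int64(25), array([341.2, 173.1,  78.1]), ((185.59793090820312, 132.944580078125), (567.5816040039062, 162.0065155029297), 6.197752952575684))
```

Run:
```python
import cv2
a=cv2.imread("pics/top0.png")[120:270,115:265]; cv2.imwrite("pics/c1.png",cv2.resize(a,None,fx=4,fy=4,interpolation=cv2.INTER_CUBIC))
a=cv2.imread("pics/scene0.png")[165:330,140:300]; cv2.imwrite("pics/c2.png",cv2.resize(a,None,fx=3.5,fy=3.5,interpolation=cv2.INTER_CUBIC))
```

```text
(no output)
```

View pics/c1.png

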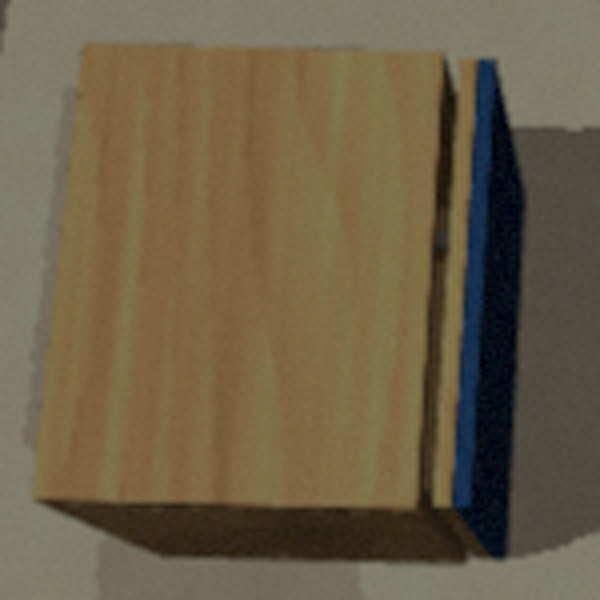

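View pics/c2.png

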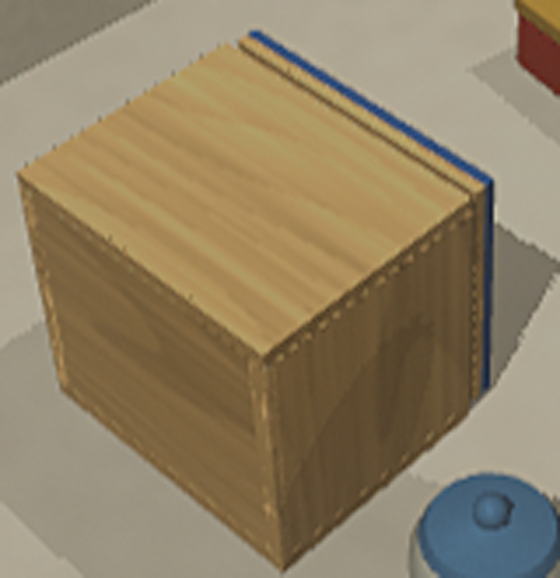

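```bash
cat >> h.py <<'E'
np.set_printoptions(precision=3,suppress=True)
XC=np.array([-.037,.9993,0]); DIR0=np.array([.9993,.037,0])  # door dir shut
HINGE=np.array([475.3,94.0,188])
def now():
    s=r.sense(); M=R.from_euler('xyz',s["tcp_rot"]).as_matrix(); return s,s["eef_pos"],M
def to(target,Mt=None):
    s,p,M=now()
    if Mt is not None: print("rotvec deg",np.degrees(R.from_matrix(M.T@Mt).as_rotvec()))
    print("pos",p,"F",s["contact_force"],"t",s["clock"],"shift cm tool",M.T@(np.array(target)-p)/10)
def door(th,rad,off):  # point at rad along the door, off along outward(outer side +) from inner face
    c,s=np.cos(-th),np.sin(-th); Z=np.array([[c,-s,0],[s,c,0],[0,0,1]])
    return HINGE+Z@DIR0*rad-Z@XC*off
E
python3 - <<'E'
from h import *
s,p,M=now(); print(M)
# rim of tumbler & tin & pot in top
d=np.load("pics/top0.npy"); W=cloud("top",d)
for n,(u0,u1,v0,v1),(z0,z1) in [("tumbler",(350,400,258,305),(72,84)),("tin",(355,410,155,225),(60,72)),("pot",(145,205,280,340),(50,110))]:
    w=W[v0:v1,u0:u1].reshape(-1,3); w=w[(w[:,2]>z0)&(w[:,2]<z1)]; print(n,w.min(0),w.max(0))
print(door(0,165,16),door(.6,200,16),door(1.9,200,16))
Mt=np.array([[0,0,0],[0,0,0],[-1,0,0]],float); Mt[:,1]=XC; Mt[:,2]=np.cross(Mt[:,0],Mt[:,1])
for sg in (1,-1):
  m=Mt.copy(); m[:,1]*=sg; m[:,2]*=sg; to([640,30,240],m)
E
```

```text
[[-0.     0.946  0.325]
 [ 0.001  0.325 -0.946]
 [-1.     0.    -0.001]]
tumbler [ 407.084 -221.284   72.046] [ 481.847 -146.056   83.302]
tin [ 575.299 -246.084   60.149] [ 691.651 -155.447   71.933]
pot [321.722 148.395  50.498] [411.086 237.812 103.261]
[640.777  84.116 188.   ] [635.891 -26.272 188.   ] [402.368 -92.911 188.   ]
rotvec deg [-73.168  -0.062  -0.046]
pos [ 202.85  -590.709  230.643] F [0.718 0.5   0.084] t 0.1 shift cm tool [ -0.879  61.505 -44.509]
rotvec deg [106.832  -0.05    0.067]
pos [ 202.85  -590.709  230.643] F [0.718 0.5   0.084] t 0.1 shift cm tool [ -0.879  61.505 -44.509]
```

>>> jog_arm:
  series:
    - [-8.13,0,0,0,0,0,0]
    - [-8.13,0,0,0,0,0,0]
    - [-8.13,0,0,0,0,0,0]
    - [-8.13,0,0,0,0,0,0]
    - [-8.13,0,0,0,0,0,0]
    - [-8.13,0,0,0,0,0,0]
    - [-8.13,0,0,0,0,0,0]
    - [-8.13,0,0,0,0,0,0]
    - [-8.13,0,0,0,0,0,0]

```text
clock: 1.0
eef_pos: [202.9, -590.8, 230.8]
tcp_rot: [1.869, 1.57, 1.911]
contact_force: [-0.3, -0.7, -0.1]
opening: 0.004
```

>>> jog_arm:
  series:
    - [0,0,0,0,3.1,2.4,0]
    - [0,0,0,0,3.1,2.4,0]
    - [0,0,0,0,3.1,2.4,0]
    - [0,0,0,0,3.1,2.4,0]
    - [0,0,0,0,3.1,2.4,0]
    - [0,0,0,0,3.1,2.4,0]
    - [0,0,0,0,3.1,2.4,0]
    - [0,0,0,0,3.1,2.4,0]
    - [0,0,0,0,3.1,2.4,0]
    - [0,0,0,0,3.1,2.4,0]
    - [0,0,0,0,3.1,2.4,0]
    - [0,0,0,0,3.1,2.4,0]
    - [0,0,0,0,3.1,2.4,0]
    - [0,0,0,0,3.1,2.4,0]
    - [0,0,0,0,3.1,2.4,0]
    - [0,0,0,0,3.1,2.4,0]
    - [0,0,0,0,3.1,2.4,0]
    - [0,0,0,0,3.1,2.4,0]
    - [0,0,0,0,3.1,2.4,0]
    - [0,0,0,0,0,0,0]

```text
clock: 3.0
eef_pos: [638.9, 18.1, 230.7]
tcp_rot: [0.938, 1.569, 0.978]
contact_force: [-0.2, 0.8, 0.1]
opening: -0.001
```

Run:
```python
from h import *
s,p,M=now(); print(M,s["opening"],s["qpos"])
to(np.r_[door(0,165,16)[:2],145]-30*XC)
pic,d=r.grab_frame("top"); cv2.imwrite("pics/t1.png",pic[:,:,::-1])
```

```text
[[ 0.001 -0.04   0.999]
 [ 0.001  0.999  0.04 ]
 [-1.     0.001  0.001]] -0.000671842436397092 [ 0.025  0.375  1.603  0.001  1.163 -0.015]
pos [638.896  18.061 230.737] F [-0.249  0.775  0.077] t 3.0 shift cm tool [8.578 3.582 0.436]
```

View pics/t1.png

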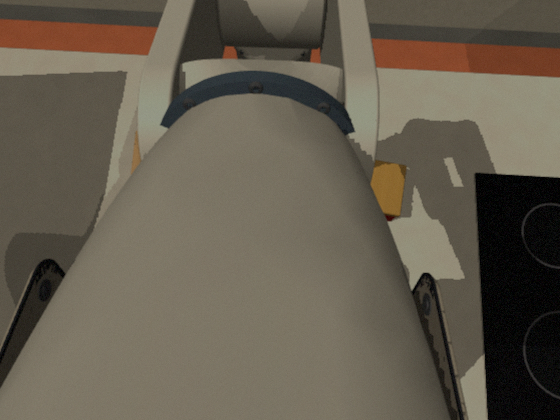

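The arm hides the door in the top view, so I'll descend in front of it and use force to detect contact.

>>> jog_arm:
  series:
    - [0,0,0,2.8,0,0.1,0]
    - [0,0,0,2.9,0,0.1,0]
    - [0,0,0,2.9,0,0.1,0]
    - [0,0,0,0,1.3,0,0]
    - [0,0,0,0,1.3,0,0]
    - [0,0,0,0,1.0,0,0]
    - [0,0,0,0,0.5,0,0]
    - [0,0,0,0,0.3,0,0]
    - [0,0,0,0,0,0,0]

```text
clock: 3.95
eef_pos: [638.5, 59.0, 146.1]
tcp_rot: [0.004, 1.57, 0.042]
contact_force: [0.8, -0.4, 0.4]
opening: -0.002
```

>>> jog_arm:
  series:
    - [0,0,0,0,0.2,0,0]
    - [0,0,0,0,0.2,0,0]
    - [0,0,0,0,0.2,0,0]
    - [0,0,0,0,0,0,0]

```text
clock: 4.35
eef_pos: [638.0, 64.6, 145.2]
tcp_rot: [2.513, 1.571, 2.55]
contact_force: [-0.7, -0.7, -0.6]
opening: -0.002
```

>>> jog_arm:
  series:
    - [0,0,0,0,0.2,0,0]
    - [0,0,0,0,0.2,0,0]
    - [0,0,0,0,0.2,0,0]
    - [0,0,0,0,0,0,0]

```text
clock: 4.75
eef_pos: [637.8, 70.7, 145.3]
tcp_rot: [2.17, 1.571, 2.208]
contact_force: [-0.2, 0.2, -0.9]
opening: 0.004
```

>>> jog_arm:
  series:
    - [0,0,0,0,0.15,0,0]
    - [0,0,0,0,0.15,0,0]
    - [0,0,0,0,0,0,0]

```text
clock: 5.05
eef_pos: [637.7, 73.3, 145.3]
tcp_rot: [-1.521, 1.57, -1.484]
contact_force: [0.0, -3.6, 1.1]
opening: 0.0
```

Contact came at TCP y≈73, as predicted. Now I'll press past the trip point.

>>> jog_arm:
  series:
    - [0,0,0,0,0.1,0,0]
    - [0,0,0,0,0.1,0,0]
    - [0,0,0,0,0,0,0]

```text
clock: 5.35
eef_pos: [637.7, 75.4, 145.3]
tcp_rot: [-0.574, 1.571, -0.537]
contact_force: [0.1, -3.2, 0.3]
opening: -0.002
```

>>> jog_arm:
  series:
    - [0,0,0,0,0.1,0,0]
    - [0,0,0,0,0.05,0,0]
    - [0,0,0,0,0,0,0]

```text
clock: 5.65
eef_pos: [637.7, 76.5, 145.3]
tcp_rot: [-1.252, 1.57, -1.215]
contact_force: [1.4, -6.0, 0.4]
opening: 0.003
```

>>> jog_arm:
  series:
    - [0,0,0,0,-4.8,0,0]
    - [0,0,0,0,-4.8,0,0]
    - [0,0,0,0,-4.8,0,0]
    - [0,0,0,0,-2.5,0,0]
    - [0,0,0,0,0,0,0]
    - [0,0,0,0,0,0,0]
    - [0,0,0,0,0,0,0]
    - [0,0,0,-4.5,0,0,0]
    - [0,0,0,-4.5,0,0,0]
    - [0,0,0,0,0,0,0]

```text
clock: 6.65
eef_pos: [647.4, -90.7, 242.1]
tcp_rot: [-0.131, 1.561, -0.092]
contact_force: [0.3, 0.4, -0.1]
opening: 0.001
```

Run:
```python
from h import *
for n in ["scene","top","wrist"]:
    pic,d=r.grab_frame(n); cv2.imwrite(f"pics/{n}2.png",pic[:,:,::-1]); np.save(f"pics/{n}2.npy",d);np.save(f"pics/{n}2rgb.npy",pic)
```

```text
(no output)
```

View pics/scene2.png

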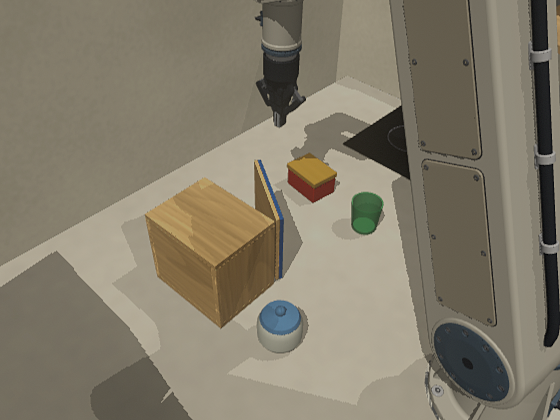

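View pics/wrist2.png

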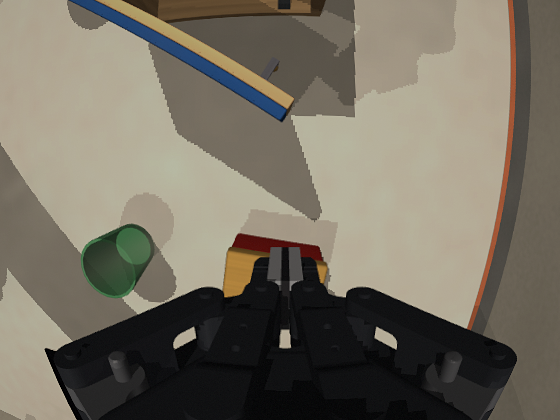

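The scene view shows the door sprung ajar, with its top edge running from (255,160) to (282,218). In the wrist view its free edge is near (288,110). The pot, tin and tumbler look unmoved. Next I'll measure the door angle.

Run:
```python
from h import *
d=np.load("pics/scene2.npy"); W=cloud("scene",d)
w=W.reshape(-1,3); w=w[(abs(w[:,2]-188)<4)&(w[:,1]<80)&(w[:,0]>480)&(w[:,0]<690)&(w[:,1]>-120)]
rect=cv2.minAreaRect(w[:,:2].astype(np.float32)); print(len(w),rect); print(cv2.boxPoints(rect))
vx=np.linalg.svd(w[:,:2]-w[:,:2].mean(0))[2][0]; vx*=np.sign(vx[0]); th=np.arctan(.037)-np.arctan2(vx[1],vx[0]); print("theta",th)
print("corners",door(th,200,0),door(th,200,16))
T=door(th,160,-40); print("behind pt",T)
for t in (th,.7,.9,1.1,1.3,1.5,1.6): print(t,door(t,150,0),door(t,150,-13))
s,p,M=now(); print(M,p)
```

```text
423 ((562.555908203125, 34.38468933105469), (16.492082595825195, 184.0128173828125), 58.722347259521484)
[[479.64   75.106]
 [636.909 -20.431]
 [645.471  -6.336]
 [488.203  89.201]]
theta 0.5769298612644798
corners [646.847  -8.812 188.   ] [638.622 -22.536 188.   ]
behind pt [633.1   46.06 188.  ]
0.5769298612644798 [603.96   16.891 188.   ] [610.643  28.042 188.   ]
0.7 [593.521   1.68  188.   ] [601.523  11.926 188.   ]
0.9 [572.824 -19.967 188.   ] [582.701 -11.515 188.   ]
1.1 [548.238 -37.07  188.   ] [559.597 -30.749 188.   ]
1.3 [520.744 -48.948 188.   ] [533.133 -45.009 188.   ]
1.5 [491.439 -55.127 188.   ] [504.364 -53.728 188.   ]
1.6 [476.471 -55.993 188.   ] [489.47  -55.892 188.   ]
[[-0.    -0.039  0.999]
 [ 0.     0.999  0.039]
 [-1.     0.     0.   ]] [643.625 -90.582 235.122]
```

>>> jog_arm:
  series:
    - [0,0,0,0,3.4,-0.1,0]
    - [0,0,0,0,3.4,-0.1,0]
    - [0,0,0,0,3.4,-0.1,0]
    - [0,0,0,0,3.4,0,0]
    - [0,0,0,0,0,0,0]
    - [0,0,0,0,0,0,0]
    - [0,0,0,3,0,0,0]
    - [0,0,0,3,0,0,0]
    - [0,0,0,3,0,0,0]
    - [0,0,0,0,0,0,0]
    - [0,0,0,0,0,0,0]

```text
clock: 7.9
eef_pos: [635.4, 43.0, 144.9]
tcp_rot: [-3.037, 1.569, -3.001]
contact_force: [-0.2, 0.3, 0.1]
opening: 0.003
```

Run:
```python
from h import *
for n in ["scene","wrist"]:
    pic,d=r.grab_frame(n); cv2.imwrite(f"pics/{n}3.png",pic[:,:,::-1])
to([611,28,145])
```

```text
pos [636.803  43.416 146.817] F [-0.997 -0.222  1.344] t 8.0 shift cm tool [ 0.176 -1.446 -2.635]
```

View pics/scene3.png

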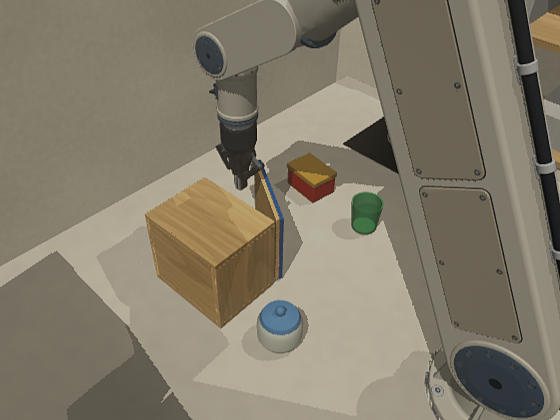

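View pics/wrist3.png

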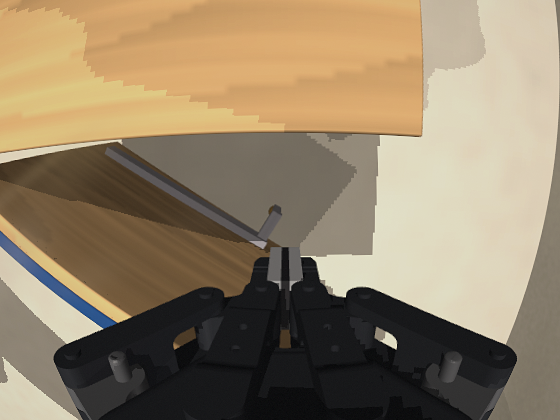

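The finger is behind the door, at about (285,250) in the wrist view, above the catch arm and clear of the carcass. Now I'll push it along the arc.

>>> jog_arm:
  series:
    - [0,0,0,0,-0.7,-1.3,0]
    - [0,0,0,0,-0.7,-1.3,0]
    - [0,0,0,0,-1.2,-1.0,0]
    - [0,0,0,0,-1.3,-1.0,0]
    - [0,0,0,0,-1.3,-1.0,0]
    - [0,0,0,0,-1.0,-1.2,0]
    - [0,0,0,0,-0.9,-1.2,0]
    - [0,0,0,0,-0.6,-1.4,0]
    - [0,0,0,0,-0.6,-1.4,0]
    - [0,0,0,0,0,0,0]

```text
clock: 9.0
eef_pos: [528.4, -43.9, 144.9]
tcp_rot: [-2.979, 1.569, -2.942]
contact_force: [-0.5, 1.0, -0.3]
opening: -0.0
```

>>> jog_arm:
  series:
    - [0,0,0,0,-0.3,-1.0,0]
    - [0,0,0,0,-0.3,-1.0,0]
    - [0,0,0,0,-0.2,-0.9,0]
    - [0,0,0,0,-0.1,-0.8,0]
    - [0,0,0,0,0,0,0]
    - [0,0,0,0,0,0,0]

```text
clock: 9.6
eef_pos: [494.0, -53.5, 145.2]
tcp_rot: [-2.517, 1.57, -2.48]
contact_force: [-0.0, 0.3, -0.2]
opening: -0.001
```

```bash
cat > m.py <<'E'
from h import *
import sys
k=sys.argv[1]
pic,d=r.grab_frame("scene"); cv2.imwrite(f"pics/scene{k}.png",pic[:,:,::-1])
W=cloud("scene",d); w=W.reshape(-1,3)
w=w[(abs(w[:,2]-188)<3)&(w[:,1]<75)&(w[:,0]>380)&(w[:,0]<530)&(w[:,1]>-130)]
rect=cv2.minAreaRect(w[:,:2].astype(np.float32)); print(len(w),rect)
vx=np.linalg.svd(w[:,:2]-w[:,:2].mean(0))[2][0]; vx*=-np.sign(vx[1]); print("theta",np.arctan(.037)-np.arctan2(vx[1],vx[0]))
s,p,M=now(); print(p,s["contact_force"],s["clock"])
E
python3 m.py 4
```

```text
454 ((485.52276611328125, -14.488090515136719), (174.75244140625, 68.45661163330078), 87.35159301757812)
theta 1.6412804542942843
[494.279 -53.525 145.203] [ 0.052  0.003 -0.709] 9.65
```

View pics/scene4.png

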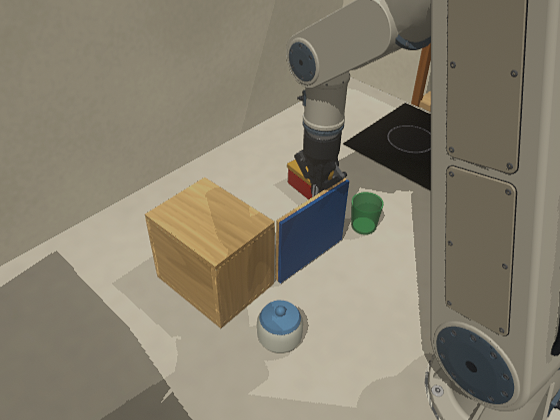

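The door now looks square to the front, from (278,280) to (349,180). I'll back off in +x, rise clear and measure again.

>>> jog_arm:
  series:
    - [0,0,0,0,0,2,0]
    - [0,0,0,0,0,3,0]
    - [0,0,0,0,0,3,0]
    - [0,0,0,0,0,0,0]
    - [0,0,0,-4,0,0,0]
    - [0,0,0,-4,0,0,0]
    - [0,0,0,-4,0,2,0]
    - [0,0,0,-3,0,4,0]
    - [0,0,0,0,0,0,0]
    - [0,0,0,0,0,0,0]
    - [0,0,0,0,0,0,0]

```text
clock: 10.75
eef_pos: [632.5, -48.2, 293.6]
tcp_rot: [3.055, 1.568, 3.092]
contact_force: [-0.4, 0.5, -0.4]
opening: 0.002
```

```bash
python3 m.py 5; python3 m.py 6
```

```text
458 ((460.8102722167969, -14.404830932617188), (177.9494171142578, 19.008424758911133), 87.23487854003906)
theta 1.6602498596005937
[632.463 -48.227 293.587] [-0.229 -0.871 -0.002] 10.8
449 ((460.9603576660156, -14.363410949707031), (175.93032836914062, 18.57729721069336), 86.9527816772461)
theta 1.663363594897873
[632.61  -48.237 293.724] [0.181 0.142 0.863] 10.85
```

View pics/scene6.png

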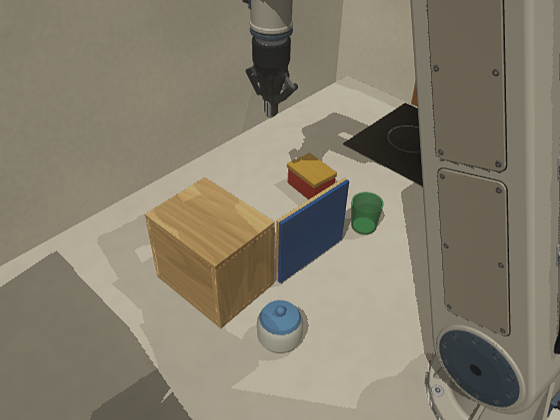

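The door stands at about 1.66 rad with the gripper well clear, and the pot, tin and tumbler are at the same pixels as at the start.

```bash
python3 -c "
from rig import r
print(r.sign_off())"
```

```text
the job is handed in; nothing more can be done
None
```

The cupboard door is wide open at about 1.66 rad, and I handed the job in after about 10.9 s of the 48 s allowed. Sign-off gives no verdict.

- **Press:** With the fingers shut and pointing down, I pressed the door near its free edge, about 163 mm from the hinge. The force reached about 6 N, and then I pulled straight back. The door sprang ajar, measured at 0.58 rad.
- **Push:** I lowered the fingertip behind the ajar door, above the catch arm, and pushed the door along its arc. I then backed off in +x and rose clear, and never gripped the door.
- **Last checks:** Two depth readings 0.05 s apart gave 1.660 and 1.663 rad, so the door was not moving beyond measurement noise. The tool was far from everything, at 294 mm height, with contact force at noise level. The pot, tin and tumbler looked unmoved in the scene picture; I compared this by eye and did not measure it again.
- **Not measured:** I did not measure the catch arm's angle, but the wrist view after the press showed it out behind the door.
- **Disagreement:** An angle reading taken while the finger was still by the door gave 1.64 rad, with a fitted outline too wide because the gripper was in it. I relied on the later readings.

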